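Heft two mallet heads and load the weighted one on the turntable

ROBOT

A 7-joint arm with a two-finger parallel gripper is mounted at the origin on the work surface. World frame = base frame: x ahead of the robot, y to its left, z up, the work surface at z = 0. Lengths are in mm, angles in rad, forces in N, time in s.
With the tool pointing down it reaches from about 400 to 850 mm from the base axis. Payload 4.5 kg.
Tool frame: the origin (TCP) lies on the centre line of the jaws, within the pads' length; the fingertips stand 11 mm ahead of it and the grasp point (between the pads) lies 8 mm behind it (ctrl.tip_extent is the distance from the TCP to the fingertips, in mm); z points along the fingers, y is the line along which they close (so a half turn about z gives the same grasp; the last joint's range is limited). The gripper opens to 88 mm and grips with 3 to 60 N. Pads are 18 mm wide; open, the fingers measure 123 mm over their backs; the gripper's body (75 mm by 187 mm) begins 45 mm behind the grasp point.
Start: joints at [1.293, 0.689, -0.195, 1.565, 0.157, 0.902, -0.215], TCP at [191.761, -594.878, 249.743] pointing down, gripper open.
Joint ranges: [-3.01, 3.01], [-0.46, 2.08], [-1.47, 1.51], [0.13, 2.56], [-1, 4.14], [0.04, 2.09], [-2.66, 2.66]. Speed limits (rad/s): [2.57, 2.57, 3.14, 3.14, 3.14, 3.14, 3.14].

INTERFACE

Orientations are given as a unit quaternion [w, x, y, z].
In Python, from workcell import ctrl gives the robot as it stands.
- The arm moves only by the tool shift_gripper, called after "Emit:" as name(argument=value, ...), one argument or row to a line, values as JSON. Schema: {"type":"object","properties":{"rows":{"type":"array","items":{"type":"array","prefixItems":[{"type":"array","items":{"type":"number"},"minItems":3,"maxItems":3},{"type":"number"}],"minItems":2,"maxItems":2},"minItems":1,"maxItems":8},"finger_gap":{"type":"number"},"grip_n":{"type":"number"},"only":{"type":"string"},"quiet":{"type":"boolean"},"lines":{"type":"string"}},"required":["rows"],"additionalProperties":false}. rows is a list of rows, 1 to 8 of them, each written [[dx, dy, dz], turn]: dx, dy, dz in parts of the range, where 1.0 means 400 mm, then a turn about the tool's z in fractions of the full range, 1 being pi rad; each row shifts and turns the commanded pose from where the row before left it, along the tool's axes as they then stand; what a row does not reach is not made up. A row lasts 1/12 s, in which the tool goes at most 41.7 mm and 0.125 rad, less where a joint would pass 70% of its speed; a pose out of reach is approached as far as the arm can. finger_gap is the finger opening in mm, set as the call begins (left out keeps the last). The fingers move at their own pace and stop on an object; grip_n is the grip in N (left out, the last holds). Time passes only in rows, so rows that do not move let the fingers close. The tool returns the time, the measured TCP pose, the force, the opening and the grip force at its end. only (a regular expression) keeps the lines of the reply that match it, lines (a string "A,B") keeps lines A to B, and quiet returns only ok. Shift and turn numbers lie between -1 and 1, and a call with a number outside is refused. Input that does not fit is refused with a message, and nothing moves.
- ctrl.get_obs(): the state, without advancing time (a new reading comes with each control period).
- ctrl.capture(name): name is "side" or "top" or "wrist"; returns the picture (400x640x3 uint8, red, green, blue); there is no depth.
- ctrl.get_calibration(name): a dict with "vertical_fov" (degrees; the focal length in pixels is half the picture's height over the tangent of half this angle, whatever the lens; pixels are square), "cx", "cy" (the principal point, pixels), "k1" (the pictures are not rectified: a ray, as slopes to the right and down, at radius r is drawn at 1 + k1 r^2 times it, then the intrinsics apply), "view" (4x4, takes a point from world to camera coordinates). Camera axes: x right, y up, looking along -z (the intrinsics and any distortion apply to the point x, -y, -z); pixel columns grow to the right and rows downward; lengths in mm; the calibration is good to about 2 mm. A picture is of the moment at which its call begins: read the wrist's pose just before it. get_calibration takes no time and is no camera call; for the wrist camera it gives the pose at the moment of the call.
- ctrl.close_job(): hands the job in; it is judged then, once.
The state is a dict: "t": time; "joints": joint angles; "joint_vel": joint speeds; "tau": joint torques, N m; "ee_pos": TCP position; "ee_rot": TCP orientation; "force": force on the tool from outside, world axes, zero at the start; "moment": the same for the moment, N m; "grip_width": finger opening in mm; "gripper_force": force on a finger pad.
Only numpy, scipy, OpenCV 4.12 (cv2) and the standard library are available. Lean on these libraries where they do the work, as an engineer would, in place of code of your own. Each camera call takes 0.05 s, during which the arm holds its last target. There are 200 camera calls.

TASK

The two oak mallet heads on the rack board look the same, but one has been bored and weighted with brass. Find out by lifting which is the heavier, lower that head gently onto the turntable so that it lies across both cork pads with its middle between them, and let go only once you feel it resting there. The lighter head must end up lying on the rack board.

Things in the scene. Friction and masses are not known exactly. Their poses are not given: they have to be found in the camera images.
- rack: plywood board fixed on the bench, 240 x 250 x 15 mm, with two felt strips (tops 18 mm up). Origin: centre of underside. On each strip, at y = +75 and -75 mm, an oak head lies flat along x (within 8 mm, 4 degrees). The heads look alike: 210 long, 50 wide, 56 mm high, balanced at their middle; one weighs about 0.42 kg, the weighted one about 0.9 kg (7 percent either way); which lies where varies.
- turntable: round cast iron turntable, disc 240 mm across, flat disc top 60 mm above the origin, no rim. Origin: centre of its underside on the bench, on its axis of rotation. It turns stiffly about z (1.5 N m) and stays where it is left. Its x axis is the line through its two cork pads. Nothing lies on it at the start.
- pad_a: cork pad fixed on the turntable disc, 30 (along the turntable's x) x 40 x 6 mm high, 70 mm from the disc's centre towards its -x. Origin: centre of the pad's underside, on the disc top; the pad's top is 66 mm above the bench. Axes as the turntable's.
- pad_b: the same cork pad across the disc, 70 mm from the disc's centre towards the turntable's +x. A head centred over the disc with its length along the turntable's x lies on both pads and touches nothing else.

How it is judged:
By the outcome, as a careful person would: the job done as asked, in the order asked, and still so for the second after the job is handed in, with the robot touching nothing.
It also fails if it takes over 56 s, if anything falls off the work surface, if the arm or the gripper's body presses on something with over 40 N, if the wrist force passes 120 N, or if a joint passes its speed limit or range.

## Working session

There is one attempt and no reset: what is moved stays moved. The work goes in short steps, Python scripts to look and compute and a tool call to move; the robot and the scene stay as the last step left them, time stands still between calls to the robot, and variables do not carry over. Pictures are saved under pics/ and viewed, at most 10 in all, crops included, and the job is handed in when it is done.

```bash
ls; mkdir -p pics
```

Run:
```python
from workcell import ctrl
import cv2
o=ctrl.get_obs(); print(o)
for n in("top","side"):
    cv2.imwrite(f"pics/{n}0.png",ctrl.capture(n)[:,:,::-1]); print(n,ctrl.get_calibration(n))
```

```text
pics
workcell.py
{'t': 0.0, 'joints': array([ 1.29276943,  0.68996777, -0.19449727,  1.56635537,  0.15734515,
        0.90252608, -0.21508566]), 'joint_vel': array([-0.00065802,  0.00055042, -0.00078539, -0.00018136,  0.00039761,
        0.00177629, -0.00018046]), 'tau': array([ 1.30029157e-04, -5.27564907e+01, -1.26723614e+00, -1.53429902e+01,
       -5.27932984e-02,  6.50344271e-03,  1.67278654e-04]), 'ee_pos': array([ 191.48970822, -594.28632317,  248.91671827]), 'ee_rot': array([-9.00230718e-04,  9.87860723e-01,  1.55339392e-01, -2.36083764e-04]), 'force': array([ 0.7120849 , -0.82861188,  0.57838369]), 'moment': array([-0.00184571, -0.00689751, -0.01981815]), 'gripper_force': 0.0, 'grip_width': 88.27143479247731}
top {'vertical_fov': 57.27599853558264, 'cx': 315.461665556332, 'cy': 192.35179442256847, 'k1': -0.03199485632571198, 'view': array([[-1.04381037e-02, -9.99764640e-01, -1.90187100e-02,
         3.21039383e+01],
       [ 9.94925037e-01, -1.22873427e-02,  9.98658719e-02,
        -5.23350925e+02],
       [-1.00076057e-01, -1.78797804e-02,  9.94819127e-01,
        -6.83824578e+02],
       [ 0.00000000e+00,  0.00000000e+00,  0.00000000e+00,
         1.00000000e+00]])}
side {'vertical_fov': 54.48515651824732, 'cx': 315.73627509605046, 'cy': 196.57162880336895, 'k1': 0.011835782659017002, 'view': array([[-9.88997463e-01, -1.46938642e-01,  1.71188165e-02,
         5.22227726e+02],
       [ 1.16989034e-01, -7.06046172e-01,  6.98435658e-01,
        -1.22084757e+02],
       [-9.05405120e-02,  6.92753808e-01,  7.15468083e-01,
        -6.81099463e+02],
       [ 0.00000000e+00,  0.00000000e+00,  0.00000000e+00,
         1.00000000e+00]])}
```

View pics/top0.png

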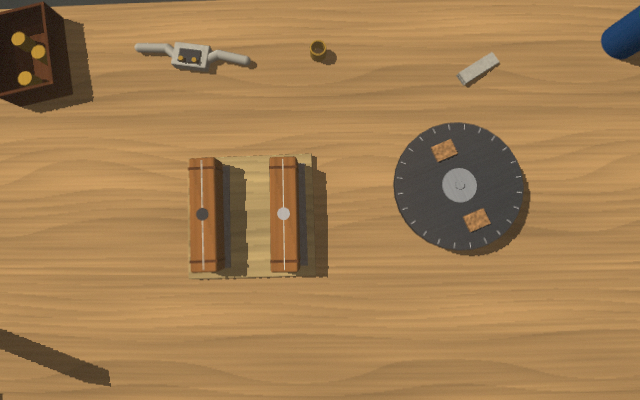

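View pics/side0.png

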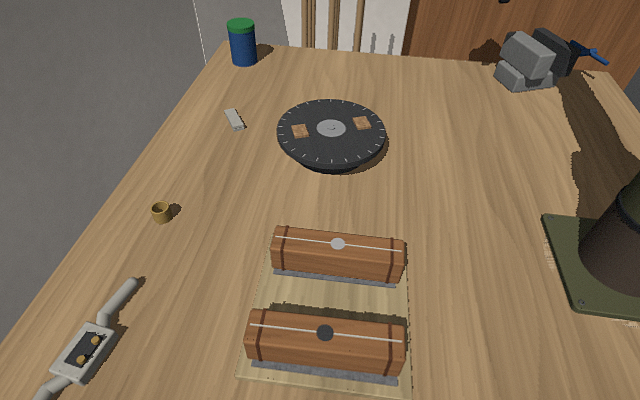

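The top view shows the heads at about (202,214), dark mark, and (283,213), light mark. The turntable hub is at (460,185), with pads at (444,150) and (477,220). In the side view the marks are at (325,333) and (337,243), the hub at (331,128), and the pads at (300,131) and (362,123).

Create h.py:
```python
import numpy as np,cv2
from workcell import ctrl
def cam(n):
    c=ctrl.get_calibration(n); f=200/np.tan(np.radians(c["vertical_fov"]/2))
    return c,f
def ray(n,uv,cf=None):
    c,f=cf or cam(n); d=(np.array(uv,float)-[c["cx"],c["cy"]])/f; s=d.copy()
    for _ in range(20): s=d/(1+c["k1"]*(s@s))
    R=c["view"][:3,:3];t=c["view"][:3,3]
    v=R.T@np.array([s[0],-s[1],-1]); return -R.T@t, v/np.linalg.norm(v)
def plane(n,uv,z,cf=None):
    o,v=ray(n,uv,cf); return o+v*(z-o[2])/v[2]
def tri(rays):
    A=sum(np.eye(3)-np.outer(v,v) for o,v in rays); b=sum((np.eye(3)-np.outer(v,v))@o for o,v in rays)
    p=np.linalg.solve(A,b); return p,[np.linalg.norm(np.cross(p-o,v)) for o,v in rays]
```

Run:
```python
from h import *
np.set_printoptions(precision=1,suppress=True)
T={}
for n in("top","side"):
    im=cv2.imread(f"pics/{n}0.png"); hsv=cv2.cvtColor(im,cv2.COLOR_BGR2HSV)
    # pads: fill from seed
    seeds={"top":dict(p1=(444,150),p2=(477,220),hub=(460,185),dark=(202,214),light=(283,213)),"side":dict(p1=(300,131),p2=(362,123),hub=(331,128),dark=(325,333),light=(337,243))}[n]
    for k,s in seeds.items():
        x,y=s; 
        if k=="hub": x+=6; 
        ref=np.median(hsv[y-1:y+2,x-1:x+2].reshape(-1,3),0)
        if k in("p1","p2"): m=(hsv[:,:,1]>90)&(hsv[:,:,2]>90)
        elif k=="dark": m=(hsv[:,:,1]<110)&(hsv[:,:,2]<110)
        else: m=(hsv[:,:,1]<60)&(hsv[:,:,2]>110)
        w=np.zeros_like(m); r=20 if k!="dark" else 12
        w[y-r:y+r+1,x-r:x+r+1]=1; m=m&w
        N,L,st,ce=cv2.connectedComponentsWithStats(m.astype(np.uint8))
        i=1+np.argmin(np.linalg.norm(ce[1:]-s,axis=1)+1000*(st[1:,4]<20))
        if k=="light": # remove line: opening
            m=cv2.morphologyEx((L==i).astype(np.uint8),cv2.MORPH_OPEN,np.ones((4,4),np.uint8));q=np.argwhere(m)[:,::-1].mean(0)
        elif k=="hub": q=np.array(st[i][:2]+(st[i][2:4]-1)/2.)
        else:q=ce[i]
        T.setdefault(k,{})[n]=q
        print(n,k,ref,st[i],q)
T["dend1"]=dict(top=(203,158),side=(250,325));T["dend0"]=dict(top=(204,270),side=(404,341))
for k,v in T.items():
    p,e=tri([ray(n,q) for n,q in v.items()]); print(k,p,np.array(e))
```

Run:
```python
import cv2
im=cv2.imread("pics/top0.png")[145:285,180:310]
cv2.imwrite("pics/c1.png",cv2.resize(im,None,fx=4.2,fy=4.2,interpolation=cv2.INTER_NEAREST))
```

```text
top p1 [ 15. 137. 157.] [431 139  27  23 370] [443.7 150. ]
top p2 [ 15. 137. 158.] [463 208  28  24 404] [476.2 219.6]
top hub [ 23.   9. 147.] [446 168  31  34 871] [461.  184.5]
top dark [14. 34. 78.] [196 208  12  12 113] [201.8 213.8]
top light [ 16.  23. 187.] [277 194  13  26 132] [284.  214.3]
side p1 [ 15. 108. 148.] [291 124  18  14 192] [299.6 130.6]
side p2 [ 15. 109. 147.] [353 116  18  14 180] [361.4 122.5]
side hub [ 90.   2. 141.] [317 120  29  17 389] [331. 128.]
side dark [120.   8.  64.] [316 324  18  17 233] [324.6 332.2]
side light [ 13.   9. 167.] [317 238  41  12 169] [338.5 244.1]
p1 [ 596.1 -213.6   62.8] [0.1 0.1]
p2 [ 466.4 -267.3   62.2] [0.2 0.2]
hub [ 531.7 -245.3   55.1] [0.4 0.4]
dark [482.7 232.3  73.4] [0.3 0.3]
light [480.3  82.8  69.8] [0.2 0.2]
dend1 [585.3 234.4  66.3] [1.4 1.4]
dend0 [380.4 227.1  71.7] [1.1 1.1]
```

View pics/c1.png

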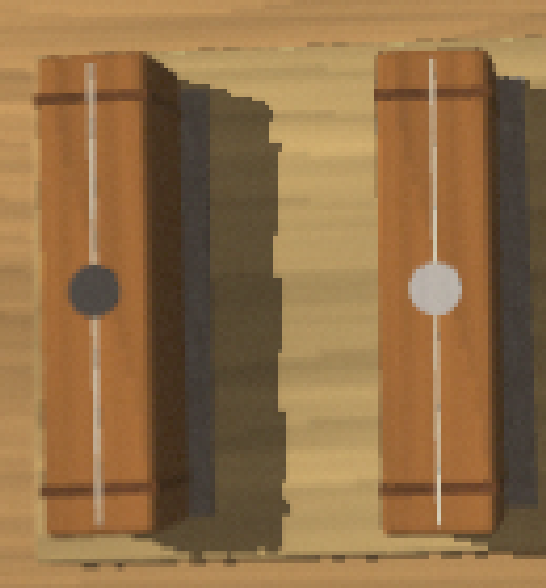

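The crop shows the centre lines: the dark head's from (201.4,160) to (203.6,269.8), and the light head's from (282.6,158.8) to (284.5,269.8), with the marks at their middles. Next I work out the poses and a grasp plan.

Run:
```python
from h import *
from scipy.spatial.transform import Rotation as R
np.set_printoptions(precision=2,suppress=True)
f=lambda a,b,z:(plane("top",a,z),plane("top",b,z))
for n,a,b,m in(("dark",(201.4,160),(203.6,269.8),(201.8,213.8)),("light",(282.6,158.8),(284.5,269.8),(283.6,213.6))):
    p,q=f(a,b,73); d=p-q; print(n,(p+q)/2,np.linalg.norm(d),np.degrees(np.arctan2(d[1],d[0])),plane("top",m,73))
p,q=f((443.7,150),(476.2,219.6),66); d=p-q; print("tt",(p+q)/2,np.linalg.norm(d),np.degrees(np.arctan2(d[1],d[0])))
o=ctrl.get_obs(); w,x,y,z=o["ee_rot"]; M=R.from_quat([x,y,z,w]).as_matrix(); print(M,np.degrees(np.arctan2(M[1,0],M[0,0])))
print(ctrl.tip_extent)
```

```text
dark [481.79 231.23  73.  ] 199.7803715875051 2.2739544699073555 [482.37 232.35  73.  ]
light [481.35  83.38  73.  ] 200.42465221094304 0.8660650565320097 [481.17  83.22  73.  ]
tt [ 530.94 -239.05   66.  ] 139.55992437896964 22.416619936091614
[[ 0.95  0.31 -0.  ]
 [ 0.31 -0.95  0.  ]
 [-0.   -0.   -1.  ]] 17.869737267987333
11.0
```

Units first: shifts go in shares of 400 mm and turns go in shares of pi rad. So 40 mm is 0.1, -38 mm is -0.095, 0.099 rad is 0.0315.

Emit:
shift_gripper(
  rows=[
    [[0.1, 0, 0], 0.0315],
    [[0.1, 0, 0], 0.0315],
    [[0.1, 0, 0], 0.0315],
    [[0.0275, -0.095, 0], 0],
    [[0.0275, -0.095, 0], 0],
    [[0.0275, -0.095, 0], 0],
    [[0.0275, -0.095, 0], 0],
    [[0.0275, -0.095, 0], 0],
  ],
  finger_gap=88,
)

```text
t: 0.77
ee_pos: [360.8, -376.8, 249.4]
ee_rot: [-0.0, 1.0, 0.007, -0.0]
force: [0.7, -0.2, 0.4]
grip_width: 87.8
gripper_force: 0.0
```

Emit:
shift_gripper(
  rows=[
    [[0.0275, -0.095, 0], 0],
    [[0.0275, -0.095, 0], 0],
    [[0.0275, -0.095, 0], 0],
    [[0.0275, -0.095, 0], 0],
    [[0.0275, -0.095, 0], 0],
    [[0.0275, -0.095, 0], 0],
    [[0.0275, -0.095, 0], 0],
    [[0.0275, -0.095, 0], 0],
  ],
)

```text
t: 1.43
ee_pos: [444.3, -71.6, 249.6]
ee_rot: [0.0, 1.0, 0.007, -0.0]
force: [1.5, -0.0, -0.1]
grip_width: 88.0
gripper_force: 0.0
```

To row units: -34 mm is -0.085, 9 mm is 0.0225.

Emit:
shift_gripper(
  rows=[
    [[0.0225, -0.085, 0], 0],
    [[0.0225, -0.085, 0], 0],
    [[0.0225, -0.085, 0], 0],
    [[0.0225, -0.085, 0], 0],
    [[0, 0, 0], 0],
    [[0, 0, 0], 0],
  ],
)

```text
t: 1.93
ee_pos: [478.4, 65.4, 249.4]
ee_rot: [-0.0, 1.0, 0.01, -0.0]
force: [-0.6, -1.1, 0.2]
grip_width: 88.0
gripper_force: 0.0
```

Run:
```python
from h import *
print(ctrl.get_obs()["ee_pos"]); c=ctrl.get_calibration("wrist"); im=ctrl.capture("wrist"); cv2.imwrite("pics/w0.png",im[:,:,::-1])
import pickle; pickle.dump(c,open("w0.pkl","wb")); print(c)
```

```text
[478.37768407  65.44135602 249.41537248]
{'vertical_fov': 68.01403200270664, 'cx': 317.25020175210653, 'cy': 205.09254328515777, 'k1': -0.01720631183167213, 'view': array([[ 1.98727557e-02, -9.99802257e-01, -7.20968938e-04,
         5.66060544e+01],
       [ 9.61167410e-01,  1.93033378e-02, -2.75290012e-01,
        -4.23618702e+02],
       [ 2.75249493e-01,  4.77779932e-03,  9.61360957e-01,
        -5.20849164e+02],
       [ 0.00000000e+00,  0.00000000e+00,  0.00000000e+00,
         1.00000000e+00]])}
```

View pics/w0.png

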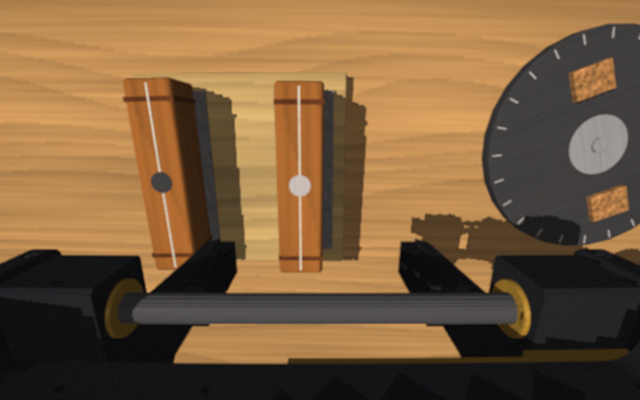

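The wrist view shows the dark mark at (161.5,182) and the light one at (299.5,185.5). The light line runs from (298,84) to (300,270). The hub is at (598,144) and the pads at (593,80) and (608,204).

Run:
```python
from h import *
import pickle
np.set_printoptions(precision=1,suppress=True)
c=pickle.load(open("w0.pkl","rb")); cf=(c,200/np.tan(np.radians(c["vertical_fov"]/2)))
K=dict(dark=((201.8,213.8),(324.6,332.2),(161.5,182)),light=((283.4,213.6),(337.6,243.6),(299.5,185.5)),hub=((460,184.8),(331,128),(598,144)),
 p1=((443.7,150),(299.6,130.6),(593,80)),p2=((476.2,219.6),(361.4,122.5),(608,204)))
for k,(a,b,w) in K.items():
    p,e=tri([ray("top",a),ray("side",b),ray("x",w,cf)]); print(k,p,np.array(e),"wrist@73/66",plane("x",w,73 if k in("dark","light") else 66,cf))
a,b=plane("x",(298,84),73,cf),plane("x",(300,270),73,cf); print((a+b)/2,np.degrees(np.arctan2(*(a-b)[1::-1])))
a,b=plane("x",(147,83),73,cf),plane("x",(173,266),73,cf); print((a+b)/2,np.degrees(np.arctan2(*(a-b)[1::-1])))
```

```text
dark [482.8 232.5  73.9] [0.6 0.2 0.4] wrist@73/66 [482.7 233.4  73. ]
light [481.6  84.4  72.7] [0.8 0.3 0.8] wrist@73/66 [481.8  85.2  73. ]
hub [ 531.5 -242.9   56.4] [0.  0.5 0.5] wrist@73/66 [ 532.4 -233.4   66. ]
p1 [ 596.1 -213.5   62.8] [0.1 0.  0. ] wrist@73/66 [ 595.6 -210.8   66. ]
p2 [ 466.1 -266.8   63. ] [0.5 0.3 0.6] wrist@73/66 [ 466.2 -263.9   66. ]
[482.3  85.6  73. ] 0.7854806732726662
[482.5 234.1  73. ] 0.958869438797483
```

To row units: 35 mm is 0.0875, 30 mm is 0.075.

Emit:
shift_gripper(
  rows=[
    [[0.005, -0.025, 0.05], 0],
    [[0.005, -0.0225, 0.0875], 0],
    [[0, 0, 0.0875], 0],
    [[0, 0, 0.0875], 0],
    [[0, 0, 0.075], 0],
    [[0, 0, 0.025], 0],
    [[0, 0, 0], 0],
  ],
  finger_gap=88,
)

```text
t: 2.57
ee_pos: [480.4, 80.0, 82.8]
ee_rot: [0.001, 1.0, 0.006, -0.003]
force: [-1.0, -0.7, -0.6]
grip_width: 88.1
gripper_force: 0.0
```

To row units: 15 mm is 0.0375, 10 mm is 0.025.

Emit:
shift_gripper(
  rows=[
    [[0.0025, -0.01, 0.0375], 0],
    [[0, 0, 0.0375], 0],
    [[0, 0, 0.025], 0],
    [[0, 0, 0.0125], 0],
    [[0, 0, 0], 0],
    [[0, 0, 0], 0],
  ],
  finger_gap=88,
)

```text
t: 3.07
ee_pos: [483.4, 85.7, 40.5]
ee_rot: [0.0, 1.0, 0.007, 0.0]
force: [-0.4, -0.2, -0.5]
grip_width: 87.8
gripper_force: 0.0
```

Centred on the head. Close the fingers.

To row units: 2 mm is 0.005, -1 mm is -0.0025.

Emit:
shift_gripper(
  rows=[
    [[-0.0025, 0.0025, 0.005], 0],
    [[0, 0, 0], 0],
    [[0, 0, 0], 0],
    [[0, 0, 0], 0],
    [[0, 0, 0], 0],
    [[0, 0, 0], 0],
    [[0, 0, 0], 0],
    [[0, 0, 0], 0],
  ],
  finger_gap=40,
  grip_n=45,
)

```text
t: 3.73
ee_pos: [482.0, 85.0, 37.8]
ee_rot: [0.0, 1.0, 0.007, 0.0]
force: [-0.4, 0.5, 2.2]
grip_width: 49.7
gripper_force: 45.0
```

Emit:
shift_gripper(
  rows=[
    [[0, 0, 0], 0],
    [[0, 0, 0], 0],
    [[0, 0, 0], 0],
  ],
)

```text
t: 3.98
ee_pos: [482.1, 85.0, 37.8]
ee_rot: [0.0, 1.0, 0.007, 0.0]
force: [-0.2, 0.2, 2.7]
grip_width: 49.6
gripper_force: 45.0
```

To row units: -15 mm is -0.0375, -10 mm is -0.025.

Emit:
shift_gripper(
  rows=[
    [[0, 0, -0.0125], 0],
    [[0, 0, -0.025], 0],
    [[0, 0, -0.0375], 0],
    [[0, 0, -0.0375], 0],
    [[0, 0, -0.025], 0],
    [[0, 0, 0], 0],
    [[0, 0, 0], 0],
    [[0, 0, 0], 0],
  ],
)

```text
t: 4.65
ee_pos: [481.6, 85.0, 92.4]
ee_rot: [0.0, 1.0, 0.007, -0.0]
force: [0.4, 0.3, -5.1]
grip_width: 49.4
gripper_force: 45.0
```

Run:
```python
from h import *
F=[]
for _ in range(6):
    ctrl.capture("side"); o=ctrl.get_obs(); F.append(np.r_[o["force"],o["moment"]])
print(np.round(np.mean(F,0),2),np.round(np.std(F,0),2),o["ee_pos"],o["grip_width"])
```

```text
[-0.14 -0.2  -4.18  0.02  0.01 -0.01] [0.43 0.53 0.29 0.02 0.04 0.01] [481.69209108  84.93772368  92.23076705] 49.917926854870146
```

The lift reads 4.2 N, so the light-marked head is the lighter one (0.42 kg). I'll put it back and lift the other.

To row units: 15 mm is 0.0375, 12 mm is 0.03.

Emit:
shift_gripper(
  rows=[
    [[0, 0, 0.03], 0],
    [[0, 0, 0.0375], 0],
    [[0, 0, 0.03], 0],
    [[0, 0, 0.015], 0],
    [[0, 0, 0.01], 0],
    [[0, 0, 0.005], 0],
    [[0, 0, 0.005], 0],
    [[0, 0, 0.0025], 0],
  ],
)

```text
t: 5.62
ee_pos: [482.3, 85.0, 38.9]
ee_rot: [-0.0, 1.0, 0.007, 0.0]
force: [0.2, 0.6, -4.5]
grip_width: 49.9
gripper_force: 45.0
```

Emit:
shift_gripper(
  rows=[
    [[0, 0, 0.0025], 0],
    [[0, 0, 0], 0],
    [[0, 0, 0], 0],
  ],
)

```text
t: 5.87
ee_pos: [482.2, 85.1, 38.0]
ee_rot: [-0.0, 1.0, 0.007, 0.0]
force: [-0.0, 0.0, -5.0]
grip_width: 49.6
gripper_force: 45.0
```

To row units: 0.5 mm is 0.0013.

Emit:
shift_gripper(
  rows=[
    [[0, 0, 0.0013], 0],
    [[0, 0, 0.0013], 0],
    [[0, 0, 0], 0],
    [[0, 0, 0], 0],
  ],
)

```text
t: 6.2
ee_pos: [482.2, 85.0, 37.8]
ee_rot: [-0.0, 1.0, 0.007, 0.001]
force: [-1.2, 0.1, 7.0]
grip_width: 49.5
gripper_force: 45.0
```

To row units: -35 mm is -0.0875, -30 mm is -0.075.

Emit:
shift_gripper(
  rows=[
    [[0, 0, 0], 0],
    [[0, 0, 0], 0],
    [[0, 0, 0], 0],
    [[0, 0, 0], 0],
    [[0, 0, 0], 0],
    [[0, 0, -0.0375], 0],
    [[0, 0, -0.075], 0],
    [[0, 0, -0.0875], 0],
  ],
  finger_gap=88,
)

```text
t: 6.87
ee_pos: [480.7, 84.8, 116.2]
ee_rot: [0.001, 1.0, 0.008, -0.002]
force: [0.8, 0.1, -0.0]
grip_width: 87.8
gripper_force: 0.0
```

Emit:
shift_gripper(
  rows=[
    [[0, -0.025, -0.025], -0.0045],
    [[0.0025, -0.075, 0], 0],
    [[0.0025, -0.095, 0], 0],
    [[0, -0.095, 0], 0],
    [[0, -0.065, 0], 0],
    [[0, -0.0125, 0], 0],
    [[0, 0, 0], 0],
    [[0, 0, 0], 0],
  ],
)

```text
t: 7.53
ee_pos: [479.7, 230.9, 126.5]
ee_rot: [0.001, 1.0, 0.014, -0.0]
force: [-0.1, -1.0, 0.2]
grip_width: 88.1
gripper_force: 0.0
```

To row units: 30 mm is 0.075, 20 mm is 0.05.

Emit:
shift_gripper(
  rows=[
    [[0.0075, -0.0025, 0.05], 0],
    [[0, 0, 0.075], 0],
    [[0, 0, 0.05], 0],
    [[0, 0, 0.025], 0],
    [[0, 0, 0.0125], 0],
    [[0, 0, 0.0075], 0],
    [[0, 0, 0], 0],
    [[0, 0, 0], 0],
  ],
)

```text
t: 8.2
ee_pos: [483.5, 232.9, 39.5]
ee_rot: [-0.0, 1.0, 0.014, 0.001]
force: [-0.8, -0.0, -0.8]
grip_width: 88.0
gripper_force: 0.0
```

To row units: -1 mm is -0.0025.

Emit:
shift_gripper(
  rows=[
    [[-0.0025, 0, 0.0025], 0],
    [[0, 0, 0], 0],
    [[0, 0, 0], 0],
    [[0, 0, 0], 0],
    [[0, 0, 0], 0],
    [[0, 0, 0], 0],
    [[0, 0, 0], 0],
    [[0, 0, 0], 0],
  ],
  finger_gap=40,
  grip_n=55,
)

```text
t: 8.87
ee_pos: [481.9, 233.0, 37.8]
ee_rot: [0.0, 1.0, 0.015, 0.0]
force: [0.6, -1.2, 2.4]
grip_width: 49.5
gripper_force: 55.0
```

Run:
```python
from workcell import ctrl
o=ctrl.get_obs();print(o["ee_pos"],o["ee_rot"],o["grip_width"])
```

```text
[481.90498035 233.01885863  37.82872888] [7.15560074e-05 9.99893124e-01 1.46194931e-02 8.12376746e-05] 49.53368717731867
```

Emit:
shift_gripper(
  rows=[
    [[0, 0, -0.0125], 0],
    [[0, 0, -0.025], 0],
    [[0, 0, -0.0375], 0],
    [[0, 0, -0.0375], 0],
    [[0, 0, -0.0375], 0],
    [[0, 0, 0], 0],
    [[0, 0, 0], 0],
    [[0, 0, 0], 0],
  ],
)

```text
t: 9.53
ee_pos: [481.1, 232.8, 97.1]
ee_rot: [0.0, 1.0, 0.014, -0.001]
force: [0.3, 0.9, -9.4]
grip_width: 49.9
gripper_force: 55.0
```

Run:
```python
from h import *
F=[]
for i in range(6):
    im=ctrl.capture("side"); o=ctrl.get_obs(); F.append(np.r_[o["force"],o["moment"]])
print(np.round(np.mean(F,0),2),o["ee_pos"],o["ee_rot"],o["grip_width"]); cv2.imwrite("pics/lift.png",im[:,:,::-1])
```

```text
[-0.2  -0.13 -9.06  0.02  0.02 -0.02] [481.52838374 232.90426815  97.09611214] [ 3.06782707e-04  9.99895829e-01  1.44217154e-02 -5.01672685e-04] 49.548851373254294
```

View pics/lift.png

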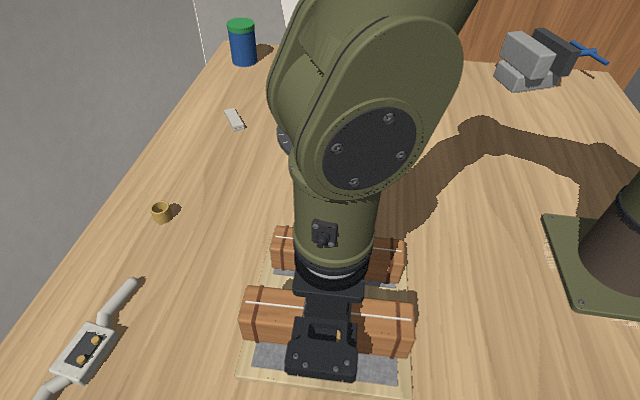

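The lift reads 9.06 N (0.92 kg), so the dark-marked head is the heavy one. It hangs level in the grip. Carry it to the turntable.

To row units: 34 mm is 0.085, 28 mm is 0.07.

Emit:
shift_gripper(
  rows=[
    [[0, 0, -0.0375], 0],
    [[0, 0, -0.0625], 0],
    [[0, 0, -0.05], 0],
    [[0.0025, 0.025, -0.0125], 0],
    [[0.005, 0.05, 0], 0],
    [[0.005, 0.07, 0], 0],
    [[0.0075, 0.085, 0], 0],
    [[0.0075, 0.085, 0], 0],
  ],
)

```text
t: 10.5
ee_pos: [495.8, 105.6, 161.9]
ee_rot: [0.0, 1.0, 0.015, -0.001]
force: [0.7, -0.5, -8.9]
grip_width: 49.3
gripper_force: 55.0
```

Emit:
shift_gripper(
  rows=[
    [[0.0075, 0.085, 0], 0],
    [[0.0075, 0.085, 0], 0],
    [[0.0075, 0.085, 0], 0],
    [[0.0075, 0.085, 0], 0],
    [[0.0075, 0.085, 0], 0],
    [[0.0075, 0.085, 0], 0],
    [[0.0075, 0.085, 0], 0],
    [[0.005, 0.085, 0], 0],
  ],
)

```text
t: 11.17
ee_pos: [526.1, -166.4, 161.6]
ee_rot: [0.0, 1.0, 0.014, -0.001]
force: [1.2, -0.4, -8.4]
grip_width: 50.0
gripper_force: 55.0
```

Emit:
shift_gripper(
  rows=[
    [[0.005, 0.085, 0], 0],
    [[0.005, 0.06, 0], 0],
    [[0.0025, 0.03, 0], 0],
    [[0, 0.01, 0], 0],
    [[0, 0, 0], 0],
    [[0, 0, 0], 0],
  ],
)

```text
t: 11.67
ee_pos: [533.8, -235.6, 162.0]
ee_rot: [-0.001, 1.0, 0.015, -0.001]
force: [0.8, 1.3, -8.7]
grip_width: 49.4
gripper_force: 55.0
```

To row units: -0.09 rad is -0.0286.

Emit:
shift_gripper(
  rows=[
    [[0, 0, 0], -0.0159],
    [[0, 0, 0], -0.0286],
    [[0, 0, 0], -0.0286],
    [[0, 0, 0], -0.0286],
    [[0, 0, 0], -0.0127],
    [[0, 0, 0], 0],
    [[0, 0, 0], 0],
  ],
)

```text
t: 12.25
ee_pos: [534.5, -235.6, 162.6]
ee_rot: [-0.001, 0.981, 0.194, -0.0]
force: [0.3, 0.3, -8.0]
grip_width: 49.5
gripper_force: 55.0
```

Run:
```python
from h import *
for n in("wrist","top"):
    cv2.imwrite(f"pics/{n}2.png",ctrl.capture(n)[:,:,::-1])
```

```text
(no output)
```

View pics/wrist2.png

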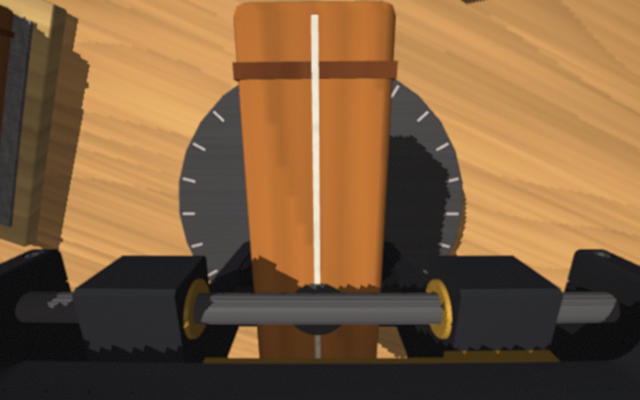

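The wrist view shows the head square over the disc. The yaw is 22.4 degrees, as wanted. I'll make the small lateral correction and come down close to the pads.

To row units: 20 mm is 0.05, 18 mm is 0.045.

Emit:
shift_gripper(
  rows=[
    [[-0.0075, 0.0025, 0.025], 0],
    [[-0.0063, 0.005, 0.05], 0],
    [[0, 0, 0.045], 0],
    [[0, 0, 0.025], 0],
    [[0, 0, 0.0125], 0],
    [[0, 0, 0.005], 0],
    [[0, 0, 0], 0],
    [[0, 0, 0], 0],
  ],
)

```text
t: 13.02
ee_pos: [531.3, -242.5, 98.4]
ee_rot: [0.0, 0.981, 0.193, 0.001]
force: [0.7, 0.2, -8.7]
grip_width: 49.8
gripper_force: 55.0
```

Run:
```python
from h import *
for n in("top","side"):
    im=ctrl.capture(n)[:,:,::-1]
    a=im[100:260,380:540] if n=="top" else im[60:220,240:420]
    cv2.imwrite(f"pics/{n}3.png",cv2.resize(a,None,fx=3.5,fy=3.5,interpolation=cv2.INTER_NEAREST))
```

```text
(no output)
```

View pics/side3.png

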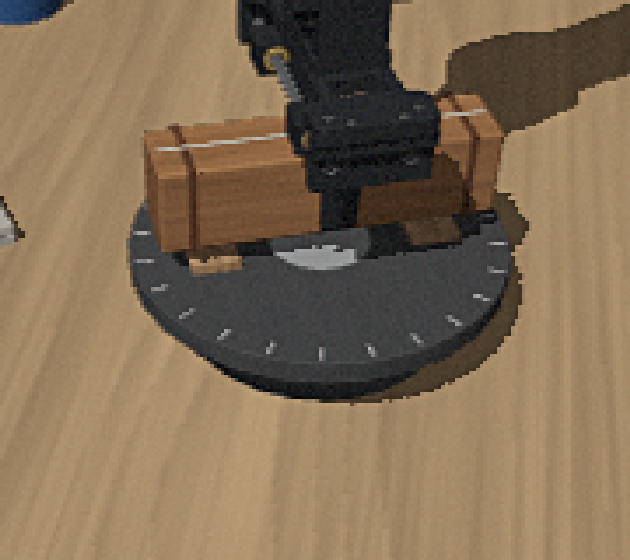

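The side crop shows the head just above both pads and parallel to them, with the pads at crop (215,263) and (430,233). I'll lower it slowly until I feel contact.

To row units: 3 mm is 0.0075, -2 mm is -0.005.

Emit:
shift_gripper(
  rows=[
    [[0, -0.005, 0.0075], 0],
    [[0, 0, 0.0075], 0],
    [[0, 0, 0.005], 0],
    [[0, 0, 0.0025], 0],
    [[0, 0, 0.0013], 0],
    [[0, 0, 0.0013], 0],
    [[0, 0, 0], 0],
    [[0, 0, 0], 0],
  ],
)

```text
t: 13.78
ee_pos: [529.8, -240.7, 87.8]
ee_rot: [0.0, 0.981, 0.193, 0.0]
force: [-0.1, -0.1, -9.3]
grip_width: 49.4
gripper_force: 55.0
```

Emit:
shift_gripper(
  rows=[
    [[0, 0, 0.0013], 0],
    [[0, 0, 0.0013], 0],
    [[0, 0, 0.0013], 0],
    [[0, 0, 0], 0],
    [[0, 0, 0], 0],
  ],
)

```text
t: 14.2
ee_pos: [529.7, -240.6, 86.2]
ee_rot: [0.0, 0.981, 0.193, -0.0]
force: [-0.5, -0.1, -9.8]
grip_width: 49.4
gripper_force: 55.0
```

To row units: 0.5 mm is 0.0013, 0.4 mm is 0.001.

Emit:
shift_gripper(
  rows=[
    [[0.0013, 0, 0.001], 0],
    [[0, 0, 0.001], 0],
    [[0, 0, 0], 0],
    [[0, 0, 0], 0],
  ],
)

```text
t: 14.53
ee_pos: [530.2, -240.5, 85.9]
ee_rot: [0.0, 0.981, 0.193, 0.0]
force: [-2.0, 0.8, -1.9]
grip_width: 50.1
gripper_force: 55.0
```

Contact: the load has dropped from 9 N to 2 N. A little further to be sure of it.

To row units: 0.4 mm is 0.001.

Emit:
shift_gripper(
  rows=[
    [[0, 0, 0.001], 0],
    [[0, 0, 0], 0],
    [[0, 0, 0], 0],
  ],
)

```text
t: 14.78
ee_pos: [530.1, -240.5, 85.8]
ee_rot: [0.0, 0.981, 0.193, 0.0]
force: [-4.6, 1.0, 5.4]
grip_width: 49.7
gripper_force: 55.0
```

It is resting with its weight fully borne, so I release and rise.

To row units: -35 mm is -0.0875, -25 mm is -0.0625.

Emit:
shift_gripper(
  rows=[
    [[0, 0, 0], 0],
    [[0, 0, 0], 0],
    [[0, 0, 0], 0],
    [[0, 0, 0], 0],
    [[0, 0, 0], 0],
    [[0, 0, -0.025], 0],
    [[0, 0, -0.0625], 0],
    [[0, 0, -0.0875], 0],
  ],
  finger_gap=88,
)

```text
t: 15.45
ee_pos: [528.5, -239.8, 154.1]
ee_rot: [-0.001, 0.981, 0.193, -0.002]
force: [0.3, -1.1, 0.0]
grip_width: 87.5
gripper_force: 0.0
```

Emit:
shift_gripper(
  rows=[
    [[0, 0, -0.0875], 0],
    [[-0.025, 0, -0.075], 0],
    [[-0.075, 0, -0.025], 0],
    [[-0.1, 0, 0], 0],
    [[-0.1, 0, 0], 0],
    [[-0.1, 0, 0], 0],
    [[-0.075, 0, 0], 0],
    [[0, 0, 0], 0],
  ],
)

```text
t: 16.12
ee_pos: [346.7, -315.3, 230.4]
ee_rot: [-0.0, 0.982, 0.189, -0.003]
force: [-0.4, 0.3, 0.2]
grip_width: 87.9
gripper_force: 0.0
```

Run:
```python
from h import *
im=ctrl.capture("top")[:,:,::-1]; cv2.imwrite("pics/top4.png",im)
```

```text
(no output)
```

View pics/top4.png

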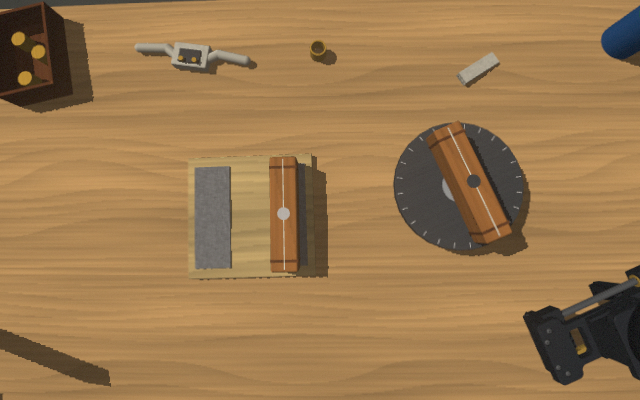

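The dark-marked head lies across the turntable with its mark at (474,181) and its line from about (448,128) to (500,237). The other head is on the rack at (283,213). Check numerically.

Run:
```python
from h import *
im=ctrl.capture("side")
print(plane("top",(474,181),122),plane("top",(448,128),122),plane("top",(500,237),122))
im=cv2.imread("pics/top4.png");hsv=cv2.cvtColor(im,cv2.COLOR_BGR2HSV)
m=(hsv[:,:,1]<90)&(hsv[:,:,2]>130); m=m[115:250,425:520]
pts=np.argwhere(m)[:,::-1]+[425,115]; d=pts-[474,181]; n=np.array([.9,-.43]); pts=pts[abs(d@n)<5]
i,j=pts[:,1].argmin(),pts[:,1].argmax(); a,b=plane("top",pts[i],122),plane("top",pts[j],122)
print(pts[i],pts[j],(a+b)/2,np.linalg.norm(a-b),np.degrees(np.arctan2(*(a-b)[1::-1])))
```

```text
[ 529.94259652 -241.98450381  122.        ] [ 621.52403627 -202.67393322  122.        ] [ 436.01249669 -280.3675345   122.        ]
[448 128] [498 234] [ 531.25998688 -239.99241861  122.        ] 195.3485906065465 22.46200506821991
```

The head is within about 2 mm of the turntable's centre and its yaw is 22.5 degrees against 22.4 wanted. Handing in.

```bash
python3 -c "
from workcell import ctrl
print(ctrl.close_job())"
```

```text
the job is handed in; nothing more can be done
None
```

The heavier head (dark mark, about 0.92 kg) now lies across both cork pads, centred within about 2 mm and let go only once I felt it resting; the lighter one (about 0.42 kg) is back on the rack board, and the job is handed in.

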